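# Rivet down the dust hood cover

## Task

One corner of the dust hood's cover is still unfastened. Take the fresh push rivet (the one whose centre pin still stands up) from the wooden stand, seat its collar flat on the cover in the empty hole with the pin still up, then push the pin down flush with the collar. The gasket is soft and gives way as you press: never load the cover with more than 18 N. Leave the spent rivet in the stand, do not knock the chisel and the pencil lying between away, and let go at the end.

Things in the scene. Friction and masses are not known exactly. Their poses are not given: they have to be found in the camera images.
- rivet: The fresh black plastic push rivet, about 40 g: round collar 26 mm across, 7 mm thick (may be gripped by its rim); below it a 14 mm round shank, 18 mm long, tapered foot; above it the centre pin. It starts upright in one of the stand's outer holes, collar on the stand's top. Origin: on the axis at the collar's underside; z up along the axis.
- pin (a joint): How far the rivet's centre pin has been pushed in (m): 0 = fully up, its top 8 mm above the collar's top; 0.008 = stop, flush with the collar's top. It slides with a stiff friction of about 9 N and stays where it is left.
- pin_top (a point): Centre of the pin's flat top; the pin has a diameter of 10 mm.
- spent: A spent rivet of the same shape and size with its pin already flush (collar 26 mm across, 7 mm thick, nothing standing above it), in the other outer hole of the stand. Origin as for the fresh rivet. A bystander.
- stand: Fixed wooden block, 40 x 140 x 30 mm (x, y, z), with three through holes of 15 mm in a row along its y axis at y = -45, 0 and +45 mm; the middle one is empty. Origin: centre of its underside, on the bench; z up.
- hood: Fixed grey dust hood, a hollow box of 150 x 120 x 45 mm (x, y, z) on the bench; on it lies a 12 mm foam gasket and on that the cover. A hose stub of 40 mm diameter stands 43 mm out of its +x side. Origin: centre of its underside; z up.
- cover: The hood's bare metal cover plate, 150 x 120 x 6 mm, level, its top about 62 mm above the bench, with one empty 15 mm through hole (chamfered); a fitted rivet, 26 mm wide, 7 mm high, is part of it at x = 50, y = -35 mm. Loaded, it sinks straight down on its springy gasket, up to 11 mm (stiffness not known), and comes back. Origin: centre of its underside; axes as the hood's.
- cover_hole (a point): Centre of the empty hole's mouth, at the cover's top surface, 35 mm in -x and 22 mm in +y of the cover's centre. It sinks with the cover. Below it there is more than 40 mm of free space.
- chisel: A bench chisel, 210 mm long, wooden handle 24 mm thick, lying between hood and stand. Origin: on the bench below its middle. A bystander.
- pencil: Dark pencil, 160 mm long, 8 mm thick, lying across, between the chisel and the robot. Origin: on the bench below its middle. A bystander.
Not all that is in view belongs to the job. Leave any blue, green or purple look-alike of the rivet alone.

How it is judged:
By the outcome, as a careful person would: the job done as asked, in the order asked, and still so for the second after the job is handed in, with the robot touching nothing.
It also fails if it takes over 45 s, if anything falls off the work surface, if the arm or the gripper's body presses on something with over 40 N, if the wrist force passes 120 N, or if a joint passes its speed limit or range.

## Robot

A 6-joint arm with a two-finger parallel gripper is mounted at the origin on the work surface. World frame = base frame: x ahead of the robot, y to its left, z up, the work surface at z = 0. Lengths are in m, angles in rad, forces in N, time in s.
With the tool pointing down it reaches from about 0.3 to 0.875 m from the base axis. Payload 6.4 kg.
Tool frame: the origin (TCP) lies between the finger pads; the fingertips stand 22 mm ahead of it and the grasp point (between the pads) lies 3 mm ahead of it; y points along the fingers, z is the direction in which the jaws open and shut, and the axes are right-handed (so a half turn about y gives the same grasp; the last joint's range is limited). The gripper opens to 85 mm and grips with 20 to 120 N. Pads are 22 mm wide; open, the fingers measure 114 mm over their backs; the gripper's body (76 mm by 85 mm) begins 54 mm behind the grasp point. The pads swing forward as they close: fully open they stand 13 mm farther back than shut.
Start: joints at [1.1, 0.181, 1.607, -0, 1.354, -0.206], TCP at [0.15, 0.555, 0.253] pointing down, gripper open.
Joint ranges: [-2.99, 2.99], [-0.89, 2.07], [0.3, 2.58], [-1.14, 4.28], [0, 2.63], [-3.12, 3.12]. Speed limits (rad/s): [2.57, 2.57, 3.01, 3.14, 3.14, 3.14].

## Interface

Orientations are given as [roll, pitch, yaw] about the fixed x, y, z axes, in that order (R = Rz(yaw) Ry(pitch) Rx(roll)).
In Python, from cell import readout, viewer, workorder gives the robot as it stands.
- The arm moves only by the tool play_rows, never from a script. Its argument "targets" is a list of rows, each a list of 6 numbers: the shift along the tool's x, y, z in mm, then the turn, a rotation vector about the tool's x, y, z in degrees. In form: [[dx, dy, dz, wx, wy, wz], ...]. A call has 1 to 10 rows; each row shifts and turns the commanded pose from where the row before left it, along the tool's axes as they then stand; what a row does not reach is not made up. A row lasts 1/10 s, in which the tool goes at most 50 mm and 8.59 degrees, less where a joint would pass 70% of its speed; a pose out of reach is approached as far as the arm can. A call with a gripper value outside its range is refused whole. "hand" is the opening in per cent of the stroke, from 0 (shut) to 100 (fully open), set as the call begins (left out, the last holds). The fingers move at their own pace and stop on an object; the grip force is fixed at half the most. Time passes only in rows, so rows that do not move let the fingers close. It gives the time, the measured TCP pose, the force and the opening at its end, in the units of the state.
- readout.read_state(): the state, without advancing time (a new reading comes with each control period).
- viewer.snapshot(name): name is "side" or "top"; returns the picture (400x640x3 uint8, blue, green, red); there is no depth.
- viewer.camera_params(name): a dict with "mtx" (3x3 intrinsics, pixels), "dist" ([k1, k2, p1, p2, k3] as OpenCV has them; the pictures are not rectified), "cam_to_world" (4x4, takes a point from camera to world coordinates). Camera axes: x right, y up, looking along -z (the intrinsics and any distortion apply to the point x, -y, -z); pixel columns grow to the right and rows downward; lengths in m; the calibration is good to about 2 mm. A picture is of the moment at which its call begins. camera_params takes no time and is no camera call.
- workorder.job_done(): hands the job in, once; it reports no verdict.
The state is a dict: "time_s": time; "joint_pos": joint angles; "dq": joint speeds; "joint_efforts": joint torques, N m; "position": TCP position; "ee_rot": TCP orientation; "force": force on the tool from outside, world axes, zero at the start; "ft_torque": the same for the moment, N m; "grip_width": finger opening in m.
Only numpy, scipy, OpenCV 4.12 (cv2) and the standard library are available. Lean on these libraries where they do the work, as an engineer would, in place of code of your own. Each camera call takes 0.05 s, during which the arm holds its last target.

## Working session

There is one attempt and no reset: what is moved stays moved. The work goes in short steps, Python scripts to look and compute and a tool call to move; the robot and the scene stay as the last step left them, time stands still between calls to the robot, and variables do not carry over. Pictures are saved under pics/ and viewed, and the job is handed in when it is done.

Besides the shell and the picture viewer there is one more tool, called after "Request:" as name([rows], argument=value, ...), one row to a line, values as JSON. play_rows: Moves the arm, as the interface text tells. Its arguments: {"type":"object","properties":{"targets":{"type":"array"},"hand":{"type":"number"}},"required":["targets"]}

```bash
ls; mkdir -p pics
python3 - <<'E'
from cell import readout, viewer, workorder
import cv2
s=readout.read_state(); print(s)
for n in("side","top"):
    im=viewer.snapshot(n); cv2.imwrite(f"pics/{n}0.png",im); p=viewer.camera_params(n); print(n,p)
E
```

```text
pics
{'time_s': 0.0, 'joint_pos': array([ 1.09971922e+00,  1.81522968e-01,  1.60801511e+00, -2.24235215e-05,
        1.35379501e+00, -2.06312681e-01]), 'dq': array([-5.12603358e-05, -2.78175645e-04, -1.06022871e-04, -2.26260723e-05,
        3.69680780e-04,  5.85347321e-04]), 'joint_efforts': array([-1.57850402e-03, -4.44868612e+01, -3.51333046e+01, -4.09917002e-04,
        9.05657391e-03,  1.88316767e-05]), 'position': array([0.15022393, 0.55449392, 0.25239085]), 'ee_rot': array([-1.57250433e+00,  3.35106378e-04, -2.64759860e-01]), 'force': array([-0.41956809,  0.47497504,  0.56235255]), 'ft_torque': array([-0.00530132,  0.00150479,  0.03291897]), 'grip_width': 0.08586569838245926}
side {'mtx': array([[401.58654978,   0.        , 328.84957414],
       [  0.        , 401.58654978, 199.25005305],
       [  0.        ,   0.        ,   1.        ]]), 'dist': array([-0.00270857,  0.        ,  0.        ,  0.        ,  0.        ]), 'cam_to_world': array([[ 0.7059466 ,  0.47167046, -0.52836197,  0.19571375],
       [-0.70795387,  0.49203135, -0.50666208, -0.32972318],
       [ 0.02099312,  0.73173228,  0.68126879,  0.50973267],
       [ 0.        ,  0.        ,  0.        ,  1.        ]])}
top {'mtx': array([[401.46032281,   0.        , 321.2472396 ],
       [  0.        , 401.46032281, 202.40299924],
       [  0.        ,   0.        ,   1.        ]]), 'dist': array([0.00524403, 0.        , 0.        , 0.        , 0.        ]), 'cam_to_world': array([[-0.01978685,  0.9958654 , -0.08865998,  0.48649036],
       [-0.99938213, -0.02227706, -0.02718623,  0.00940376],
       [-0.02904891,  0.08806727,  0.99569087,  0.8355852 ],
       [ 0.        ,  0.        ,  0.        ,  1.        ]])}
```

View pics/top0.png

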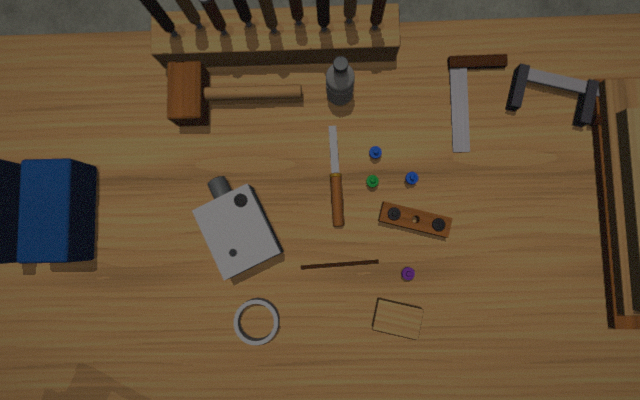

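View pics/side0.png

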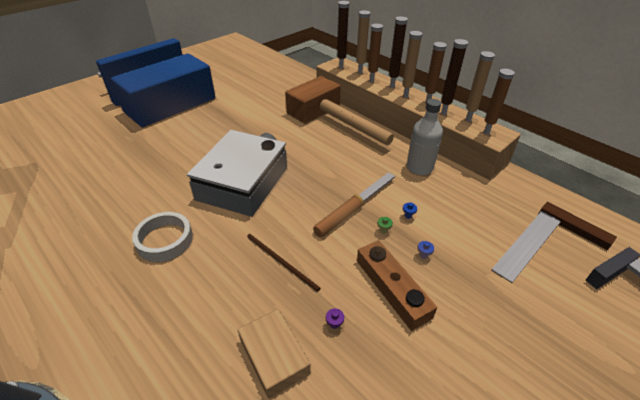

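Run:
```python
import cv2, numpy as np
t=cv2.imread("pics/top0.png"); s=cv2.imread("pics/side0.png")
f=lambda im,x,y,w,h,k:cv2.resize(im[y:y+h,x:x+w],None,fx=k,fy=k,interpolation=cv2.INTER_CUBIC)
cv2.imwrite("pics/a.png",np.vstack([f(t,370,190,90,55,8),]))
cv2.imwrite("pics/b.png",f(s,345,230,100,100,6))
cv2.imwrite("pics/c.png",f(t,185,170,105,115,5))
cv2.imwrite("pics/d.png",f(s,180,120,120,100,6))
```

```text
(no output)
```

View pics/a.png

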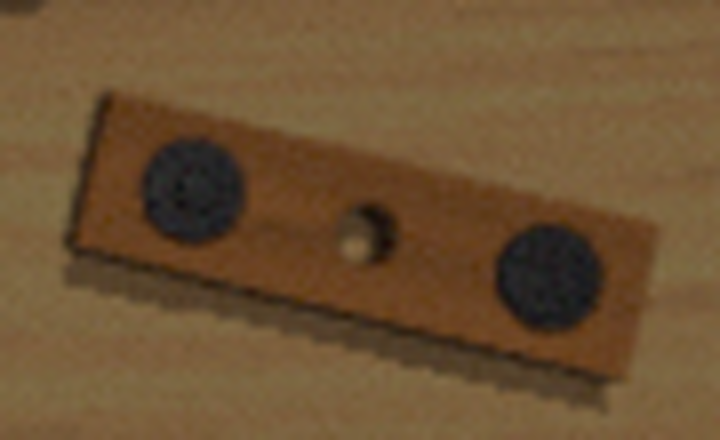

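View pics/b.png

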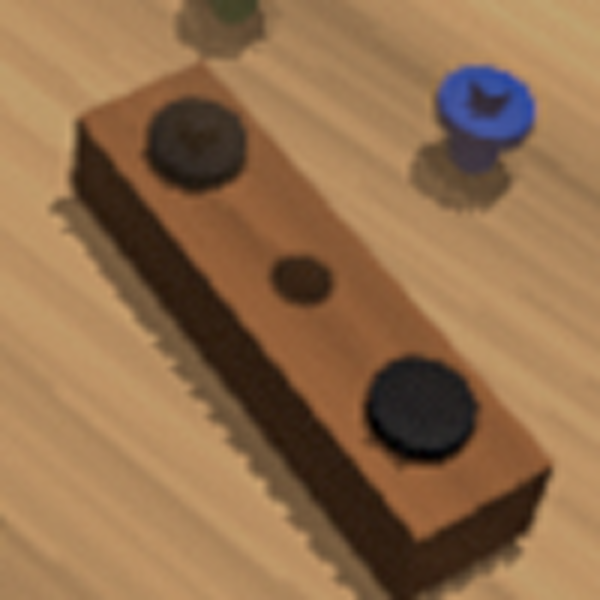

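View pics/c.png

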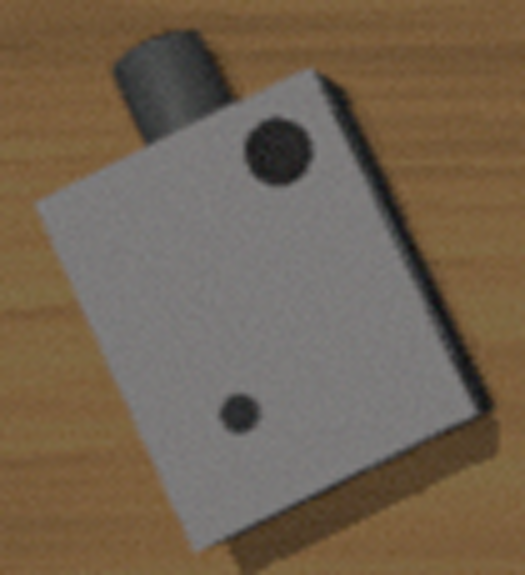

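View pics/d.png

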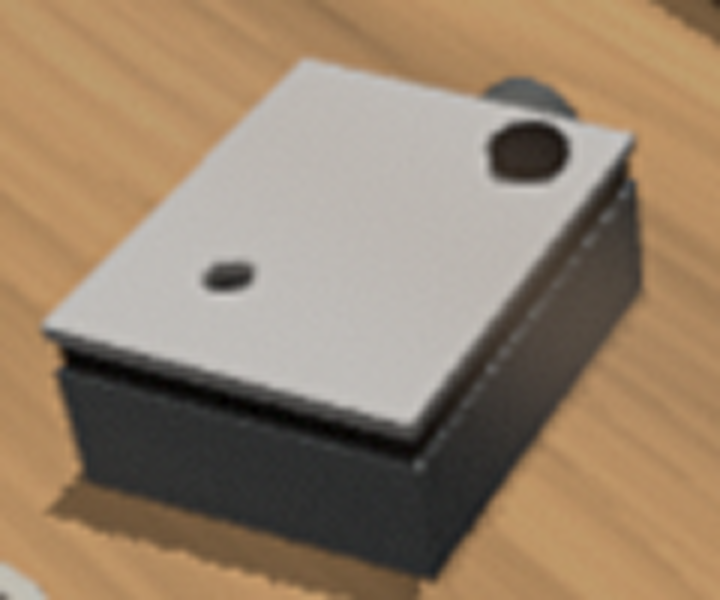

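Run:
```python
import cv2, numpy as np
t=cv2.imread("pics/top0.png"); s=cv2.imread("pics/side0.png")
def f(im,x,y,w,h,k):
    c=im[y:y+h,x:x+w].astype(float); c=np.clip((c-10)*3.0,0,255).astype(np.uint8)
    return cv2.resize(c,None,fx=k,fy=k,interpolation=cv2.INTER_CUBIC)
r1=np.hstack([f(s,362,238,32,28,10),f(s,400,283,32,28,10)])
r2=np.hstack([f(t,378,200,32,28,10),f(t,422,211,32,28,10)])
cv2.imwrite("pics/e.png",np.vstack([r1,r2]))
cv2.imwrite("pics/f.png",f(s,370,190,70,70,8))
```

```text
(no output)
```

View pics/e.png

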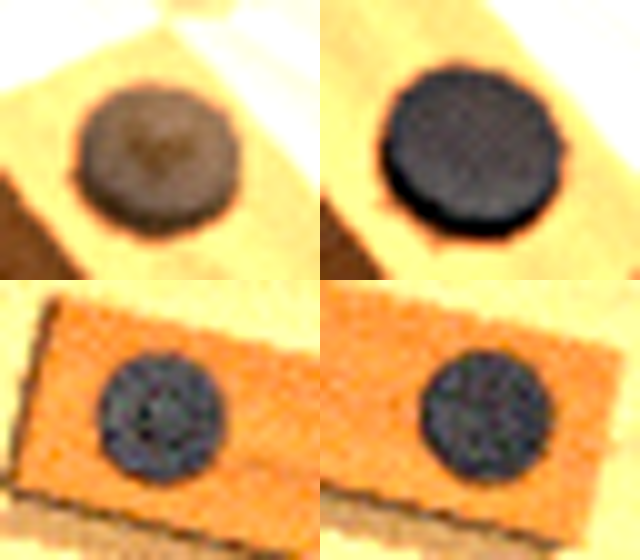

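View pics/f.png

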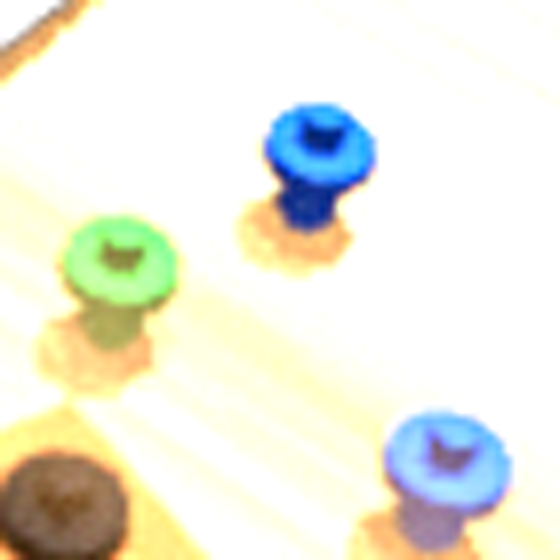

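```bash
cat > h.py <<'E'
import numpy as np, cv2
from scipy.optimize import least_squares
from cell import viewer
P={n:viewer.camera_params(n) for n in("side","top")}
def proj(n,X):
    p=P[n]; T=np.linalg.inv(p["cam_to_world"]); X=np.atleast_2d(X)
    c=X@T[:3,:3].T+T[:3,3]; c=c*[1,-1,-1]
    return cv2.projectPoints(c,np.zeros(3),np.zeros(3),p["mtx"],np.array(p["dist"]))[0].reshape(-1,2)
def ray(n,uv,z):
    p=P[n]; q=cv2.undistortPoints(np.array([[uv]],float),p["mtx"],np.array(p["dist"]))[0,0]
    T=p["cam_to_world"]; d=T[:3,:3]@np.array([q[0],-q[1],-1.]); o=T[:3,3]
    return o+d*(z-o[2])/d[2]
def fit(local,obs,x0):
    # obs: {cam:[uv or None]}
    local=np.array(local)
    def W(x):
        c,s=np.cos(x[2]),np.sin(x[2]); return np.c_[x[0]+c*local[:,0]-s*local[:,1],x[1]+s*local[:,0]+c*local[:,1],local[:,2]+x[3]]
    def r(x):
        o=[]
        for n in obs: o.append((proj(n,W(x))-np.array(obs[n])))
        return np.r_[np.concatenate(o).ravel(), (x[3])/0.002]
    s=least_squares(r,x0); return s.x,W(s.x),r(s.x)[:-1].reshape(-1,2).round(1)
E
python3 - <<'E'
from h import *
A=lambda l,x,y,k:[(x+u/k-.5+.5/k,y+v/k-.5+.5/k) for u,v in l]
tz=.062
loc=[(-.035,.022,tz),(.05,-.035,tz+.007),(.075,.06,tz),(.075,-.06,tz),(-.075,-.06,tz),(-.075,.06,tz)]
top=A([(240,413),(279,151),(38,203),(313,70),(478,412),(195,550)],185,170,5)
side=A([(229,276),(529,150),(305,60),(632,135),(418,432),(47,330)],180,120,6)
for o in({"top":top},{"side":side},{"top":top,"side":side}):
    x,w,r=fit(loc,o,[.45,.2,.4,0]); print(x.round(4),w[0].round(4)); print(r.tolist())
print('ray',ray("top",top[0],tz),ray("side",side[0],tz))
z=.03
loc=[(0,.045,z+.007),(0,-.045,z+.007),(0,0,z),(.02,.07,z),(.02,-.07,z),(-.02,-.07,z),(-.02,.07,z)]
top=[(393.6,213.3),(438.1,224.2),(415.6,218.9)]+A([(106,92),(660,222),(618,380),(75,247)],370,190,8)
side=[(377.4,251.6),(414.6,295.2)]+A([(302,279),(203,63),(550,465),(415,540),(80,122)],345,230,6)
for o in({"top":top},{"side":side},{"top":top,"side":side}):
    x,w,r=fit(loc,o,[.45,-.2,-.2,0]); print(x.round(4),w[0].round(4)); print(r.tolist())
print('ray',ray("top",top[0],.037),ray("side",side[0],.037))
for n,u in(("chisel a",(333,127)),("chisel b",(338,225)),("pencil a",(302,267)),("pencil b",(378,262)),("bottle",(341,90)),("green",(372,182)),("blue2",(375,153)),("blue",(412,178))): print(n,ray("top",u,.01).round(3))
E
```

```text
[ 5.036e-01  1.974e-01  4.334e-01 -5.000e-04] [0.4625 0.2027 0.0615]
[[0.3, 0.2], [-0.1, -0.2], [-0.4, -0.3], [0.1, -0.6], [-0.1, 0.5], [0.2, 0.4]]
[ 5.032e-01  1.962e-01  4.468e-01 -3.000e-04] [0.4621 0.201  0.0617]
[[0.4, 0.6], [0.0, -0.9], [-0.2, 0.3], [0.6, 0.3], [-0.3, -0.6], [-0.6, 0.1]]
[ 0.5037  0.1974  0.4393 -0.0011] [0.4626 0.2024 0.0609]
[[0.6, 0.1], [-0.2, -0.2], [-0.4, -0.1], [-0.1, -0.7], [0.1, 0.1], [0.5, 0.4], [0.3, 0.4], [0.0, -0.8], [0.1, 0.3], [0.6, 0.5], [-0.8, -0.6], [-0.7, -0.2]]
ray [0.46293349 0.20318693 0.062     ] [0.46230382 0.20251699 0.062     ]
[ 5.210e-01 -1.552e-01 -2.603e-01 -2.000e-04] [ 0.5326 -0.1117  0.0368]
[[-0.1, 0.1], [0.2, -0.1], [-0.5, 0.0], [0.2, -0.1], [-0.2, 0.2], [0.8, 0.0], [-0.4, -0.1]]
[ 0.5212 -0.1553 -0.2683 -0.001 ] [ 0.5332 -0.1119  0.036 ]
[[0.1, 0.4], [0.1, 1.2], [-0.3, -0.1], [-0.0, -0.7], [0.6, -0.2], [0.1, 0.1], [-0.6, -1.2]]
[ 0.5211 -0.1553 -0.2651 -0.0009] [ 0.5329 -0.1119  0.0361]
[[-0.0, -0.1], [0.1, 0.0], [-0.5, -0.0], [0.3, -0.3], [-0.2, 0.3], [0.7, 0.1], [-0.4, -0.3], [-0.0, 0.5], [0.2, 1.2], [-0.4, -0.0], [-0.2, -0.6], [0.6, -0.2], [0.2, 0.1], [-0.8, -1.1]]
ray [ 0.53270943 -0.11181126  0.037     ] [ 0.5329388  -0.11176412  0.037     ]
chisel a [0.718 0.004 0.01 ]
chisel b [ 0.513 -0.002  0.01 ]
pencil a [0.429 0.074 0.01 ]
pencil b [ 0.436 -0.081  0.01 ]
bottle [ 0.798 -0.015  0.01 ]
green [ 0.6   -0.074  0.01 ]
blue2 [ 0.661 -0.082  0.01 ]
blue [ 0.606 -0.156  0.01 ]
```

The top view shows two black rivets in the stand, at (394,213) and (438,224). Only the first has a pin-shaped mark with a shaded side, in both enlarged crops; the second is flat, so it is the spent one. The blue, green and purple ones are decoys. I'm going for the first, at about (0.533, -0.112). The hole is at about (0.4627, 0.2026), top at 0.061.

Request:
play_rows([
  [27.2, 0, -27.1, 0, 0, 0],
  [27.2, 0, -27.1, 0, 0, 0],
  [27.2, 0, -27.1, 0, 0, 0],
  [27.2, 0, -27.1, 0, 0, 0],
  [27.2, 0, -27.1, 0, 0, 0],
  [27.2, 0, -27.1, 0, 0, 0],
  [27.2, 0, -27.1, 0, 0, 0],
  [27.2, 0, -27.1, 0, 0, 0],
  [27.2, 0, -27.1, 0, 0, 0],
  [27.2, 0, -27.1, 0, 0, 0],
], hand=50)

```text
time_s: 1.1
position: [0.3423, 0.2208, 0.2531]
ee_rot: [-1.571, 0.0, -0.265]
force: [-0.0, 0.3, 0.2]
grip_width: 0.0429
```

Request:
play_rows([
  [27.2, 10, -27.1, 0, 0, 0],
  [27.2, 10, -27.1, 0, 0, 0],
  [27.2, 10, -27.1, 0, 0, 0],
  [27.2, 10, -27.1, 0, 0, 0],
  [27.2, 10, -27.1, 0, 0, 0],
  [27.2, 10, -27.1, 0, 0, 0],
  [27.2, 10, -27.1, 0, 0, 0],
  [27.2, 10, -27.1, 0, 0, 0],
  [27.2, 10, -27.1, 0, 0, 0],
  [27.2, 10, -27.1, 0, 0, 0],
])

```text
time_s: 2.1
position: [0.534, -0.1119, 0.1524]
ee_rot: [-1.571, 0.001, -0.265]
force: [0.2, -0.2, 0.2]
grip_width: 0.0426
```

Request:
play_rows([
  [0, 0, 0, 0, 0, 0],
  [0, 0, 0, 0, 0, 0],
  [0, 0, 0, 0, 0, 0],
])

```text
time_s: 2.4
position: [0.533, -0.1096, 0.1531]
ee_rot: [-1.57, 0.001, -0.264]
force: [0.2, -0.2, 0.4]
grip_width: 0.0425
```

Run:
```python
from h import *
from cell import readout
s=[]
im={}
for n in("side","top"):
    im[n]=viewer.snapshot(n); st=readout.read_state(); print(st["position"].round(4),st["joint_pos"].round(4)); cv2.imwrite(f"pics/{n}1.png",im[n])
print(proj("side",[[.5328,-.1118,.153],[.5328,-.1118,.131]]))
cv2.imwrite("pics/s1.png",cv2.resize(im["side"][100:320,280:480],None,fx=2.7,fy=2.7,interpolation=cv2.INTER_CUBIC))
```

```text
[ 0.5332 -0.1094  0.1535] [-4.2060e-01  2.2570e-01  1.7703e+00  2.0000e-04  1.1459e+00 -1.7278e+00]
[ 0.5333 -0.1094  0.1536] [-4.2040e-01  2.2540e-01  1.7702e+00  1.0000e-04  1.1458e+00 -1.7278e+00]
[[386.41305392 195.3323401 ]
 [384.4952793  207.26779752]]
```

View pics/s1.png

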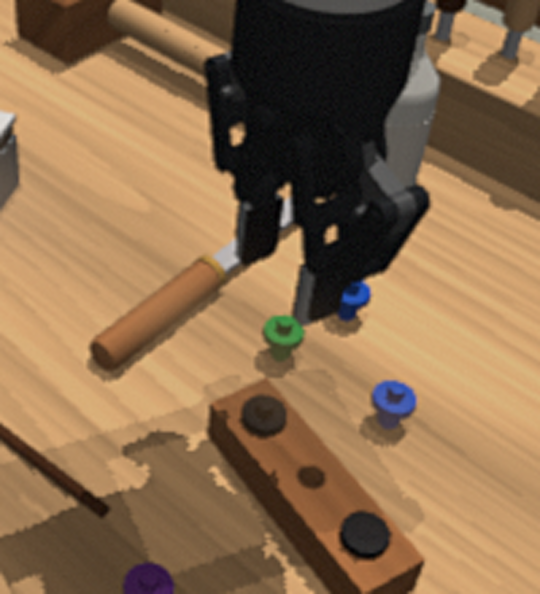

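View pics/top1.png

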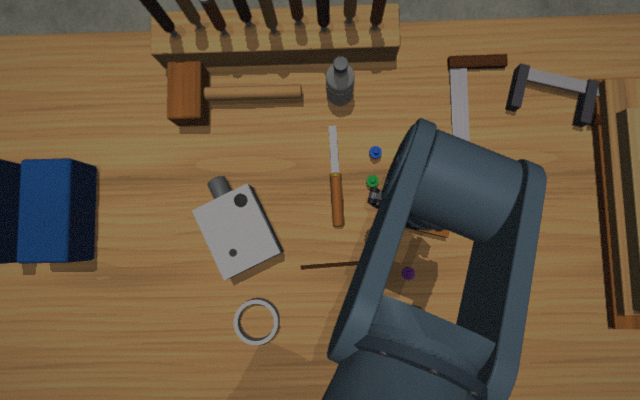

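Request:
play_rows([
  [0, 19, -2.4, 0, 0, 0],
  [0, 19, 0, 0, 0, 0],
  [0, 19, 0, 0, 0, 0],
  [0, 18, 0, 0, 0, 0],
  [0, 12, 0, 0, 0, 0],
  [0, 6, 0, 0, 0, 0],
  [0, 0, 0, 0, 0, 0],
  [0, 0, 0, 0, 0, 0],
  [0, 0, 0, 0, 0, 0],
], hand=42)

```text
time_s: 3.4
position: [0.5338, -0.1131, 0.0613]
ee_rot: [-1.571, -0.002, -0.265]
force: [-0.4, -0.6, -0.3]
grip_width: 0.0356
```

Run:
```python
from h import *
from cell import readout
im=viewer.snapshot("side"); st=readout.read_state(); print(st["position"].round(4),st["force"].round(2),st["grip_width"])
cv2.imwrite("pics/s2.png",cv2.resize(im[190:310,320:460],None,fx=5,fy=5,interpolation=cv2.INTER_CUBIC))
```

```text
[ 0.5337 -0.1131  0.0612] [-0.54 -0.22  0.6 ] 0.03593907851476507
```

View pics/s2.png

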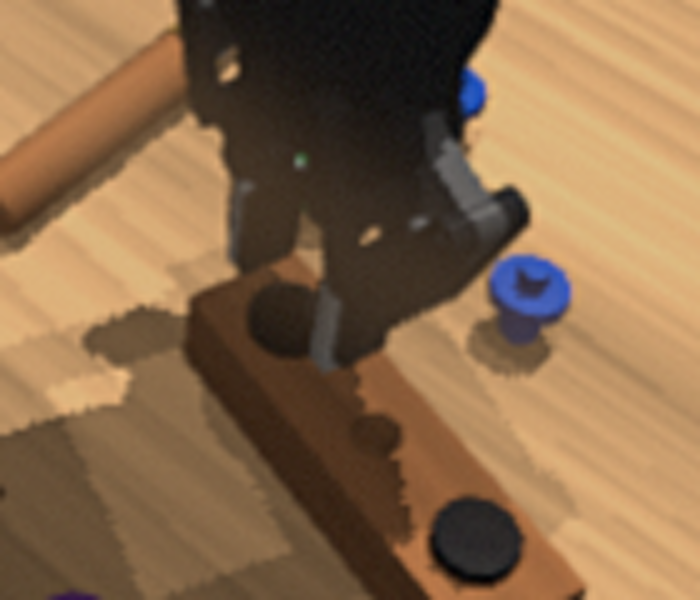

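Run:
```python
from h import *
c,s=np.cos(-.265),np.sin(-.265); o=np.array([.5333,-.1122])
for z in(.036,.039,.042,.045):
    for tx,tz in((-.011,-.018),(-.011,-.026),(-.011,.018),(-.011,.026)):
        w=[*(o+tx*np.array([c,s])+tz*np.array([-s,c])),z]; p=proj("side",w)[0]; print(z,tx,tz,((p-[320,190]+.5)*5).round(0))
```

```text
0.036 -0.011 -0.018 [295. 368.]
0.036 -0.011 -0.026 [311. 387.]
0.036 -0.011 0.018 [228. 286.]
0.036 -0.011 0.026 [214. 269.]
0.039 -0.011 -0.018 [297. 362.]
0.039 -0.011 -0.026 [312. 381.]
0.039 -0.011 0.018 [229. 280.]
0.039 -0.011 0.026 [215. 263.]
0.042 -0.011 -0.018 [298. 355.]
0.042 -0.011 -0.026 [313. 374.]
0.042 -0.011 0.018 [230. 274.]
0.042 -0.011 0.026 [215. 256.]
0.045 -0.011 -0.018 [299. 349.]
0.045 -0.011 -0.026 [315. 368.]
0.045 -0.011 0.018 [231. 267.]
0.045 -0.011 0.026 [216. 250.]
```

Run:
```python
from h import *
im=viewer.snapshot("side")
c=np.clip(im[220:280,350:420].astype(float)*2.2,0,255).astype(np.uint8)
cv2.imwrite("pics/s3.png",cv2.resize(c,None,fx=10,fy=10,interpolation=cv2.INTER_CUBIC))
```

```text
(no output)
```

View pics/s3.png

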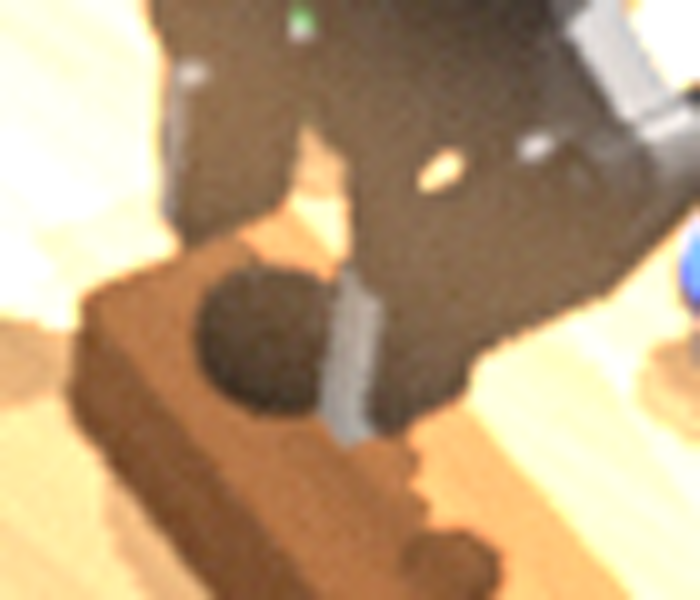

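Run:
```python
from h import *
c,s=np.cos(-.265),np.sin(-.265); o=np.array([.5333,-.1122])
for z in(.040,.043):
    for tx in(-.011,.011):
      for tz in(-.018,-.026,.018,.026):
        w=[*(o+tx*np.array([c,s])+tz*np.array([-s,c])),z]; p=proj("side",w)[0]; print(z,tx,tz,((p-[350,220]+.5)*10).round(0))
```

```text
0.04 -0.011 -0.018 [294. 419.]
0.04 -0.011 -0.026 [325. 457.]
0.04 -0.011 0.018 [158. 256.]
0.04 -0.011 0.026 [130. 221.]
0.04 0.011 -0.018 [414. 363.]
0.04 0.011 -0.026 [446. 400.]
0.04 0.011 0.018 [276. 204.]
0.04 0.011 0.026 [247. 170.]
0.043 -0.011 -0.018 [296. 406.]
0.043 -0.011 -0.026 [328. 444.]
0.043 -0.011 0.018 [160. 243.]
0.043 -0.011 0.026 [131. 208.]
0.043 0.011 -0.018 [417. 350.]
0.043 0.011 -0.026 [449. 387.]
0.043 0.011 0.018 [278. 191.]
0.043 0.011 0.026 [249. 157.]
```

Request:
play_rows([
  [-2, 4, 0, 0, 0, 0],
  [0, 3, 0, 0, 0, 0],
  [0, 0, 0, 0, 0, 0],
  [0, 0, 0, 0, 0, 0],
])

```text
time_s: 3.9
position: [0.531, -0.1122, 0.0531]
ee_rot: [-1.571, 0.0, -0.265]
force: [0.1, 0.1, -0.3]
grip_width: 0.0355
```

Request:
play_rows([
  [0, 1, 0, 0, 0, 0],
  [0, 0, 0, 0, 0, 0],
])

```text
time_s: 4.1
position: [0.5311, -0.1123, 0.0522]
ee_rot: [-1.571, 0.0, -0.265]
force: [0.3, -0.1, 0.8]
grip_width: 0.0359
```

Run:
```python
from h import *
from cell import readout
im=viewer.snapshot("side")
print(readout.read_state()["position"].round(4))
c=np.clip(im[220:280,350:420].astype(float)*2.2,0,255).astype(np.uint8)
cv2.imwrite("pics/s4.png",cv2.resize(c,None,fx=10,fy=10,interpolation=cv2.INTER_CUBIC))
```

```text
[ 0.5311 -0.1123  0.0523]
```

View pics/s4.png

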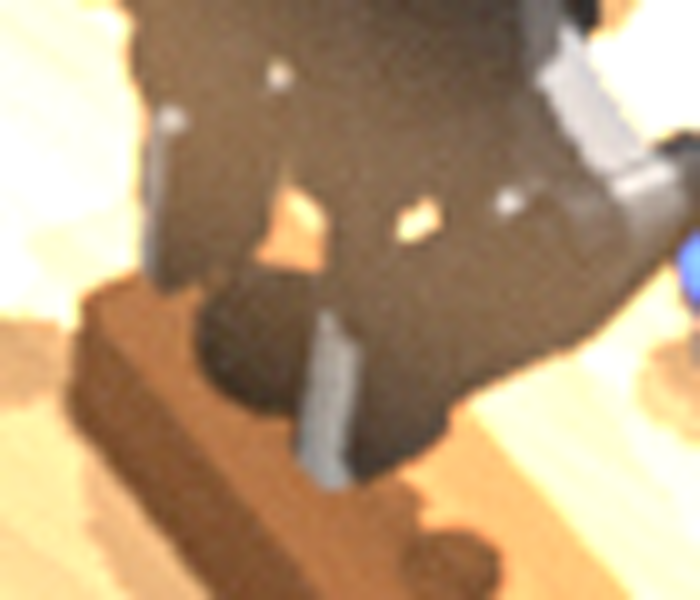

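Request:
play_rows([
  [0, 0, 0, 0, 0, 0],
  [0, 0, 0, 0, 0, 0],
  [0, 0, 0, 0, 0, 0],
], hand=35)

```text
time_s: 4.45
position: [0.5311, -0.1123, 0.0523]
ee_rot: [-1.571, 0.0, -0.265]
force: [0.5, -0.4, -0.0]
grip_width: 0.0304
```

Request:
play_rows([
  [0, 0.7, 0, 0, 0, 0],
  [0, 0, 0, 0, 0, 0],
])

```text
time_s: 4.65
position: [0.5312, -0.1124, 0.0516]
ee_rot: [-1.571, -0.0, -0.265]
force: [-0.1, -1.0, 0.8]
grip_width: 0.0298
```

Request:
play_rows([
  [0, 0.7, 0, 0, 0, 0],
  [0, 0, 0, 0, 0, 0],
])

```text
time_s: 4.85
position: [0.5312, -0.1123, 0.0516]
ee_rot: [-1.571, 0.0, -0.265]
force: [-2.5, 0.5, 7.2]
grip_width: 0.03
```

Request:
play_rows([
  [0, 0.7, 0, 0, 0, 0],
  [0, 0, 0, 0, 0, 0],
])

```text
time_s: 5.05
position: [0.5312, -0.1123, 0.0516]
ee_rot: [-1.571, 0.0, -0.265]
force: [-5.1, 1.7, 12.9]
grip_width: 0.0299
```

Request:
play_rows([
  [0, -2.5, 0, 0, 0, 0],
  [0, 0, 0, 0, 0, 0],
])

```text
time_s: 5.25
position: [0.5314, -0.1124, 0.053]
ee_rot: [-1.571, -0.001, -0.265]
force: [-0.3, -0.4, -0.3]
grip_width: 0.0302
```

Request:
play_rows([
  [0, 0, 0, 0, 0, 0],
  [0, 0, 0, 0, 0, 0],
  [0, 0, 0, 0, 0, 0],
  [0, 0, 0, 0, 0, 0],
  [0, 0, 0, 0, 0, 0],
], hand=0)

```text
time_s: 5.75
position: [0.5315, -0.1116, 0.0532]
ee_rot: [-1.57, -0.0, -0.265]
force: [-0.5, 4.7, 7.4]
grip_width: 0.021
```

Run:
```python
from h import *
from cell import readout
im=viewer.snapshot("side")
s=readout.read_state();print(s["position"].round(4),s["force"].round(1),s["grip_width"])
c=np.clip(im[220:280,350:420].astype(float)*2.2,0,255).astype(np.uint8)
cv2.imwrite("pics/s5.png",cv2.resize(c,None,fx=10,fy=10,interpolation=cv2.INTER_CUBIC))
```

```text
[ 0.5315 -0.1116  0.0532] [-0.1  3.3  7.3] 0.020980186508726528
```

View pics/s5.png

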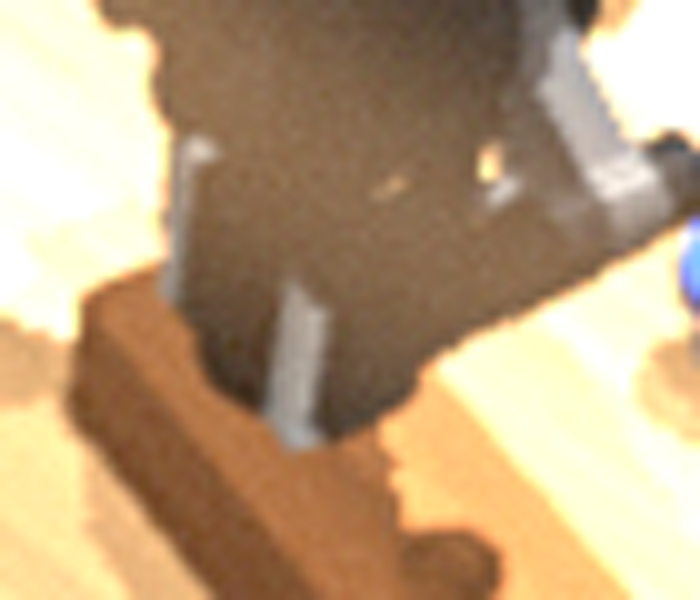

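Request:
play_rows([
  [0, -4, 0, 0, 0, 0],
  [0, -8, 0, 0, 0, 0],
  [0, -10, 0, 0, 0, 0],
  [0, -10, 0, 0, 0, 0],
  [0, -10, 0, 0, 0, 0],
  [0, -8, 0, 0, 0, 0],
  [0, 0, 0, 0, 0, 0],
  [0, 0, 0, 0, 0, 0],
])

```text
time_s: 6.6
position: [0.5311, -0.1124, 0.1029]
ee_rot: [-1.571, -0.0, -0.265]
force: [0.6, -0.6, -0.8]
grip_width: 0.0211
```

Run:
```python
from h import *
from cell import readout
im=viewer.snapshot("side")
s=readout.read_state();print(s["position"].round(4),s["force"].round(1),s["grip_width"])
c=np.clip(im[180:270,340:440].astype(float)*2.2,0,255).astype(np.uint8)
cv2.imwrite("pics/s6.png",cv2.resize(c,None,fx=7,fy=6.6,interpolation=cv2.INTER_CUBIC))
```

```text
[ 0.5309 -0.1123  0.1025] [-0.1  0.4 -0.6] 0.02108904171014161
```

View pics/s6.png

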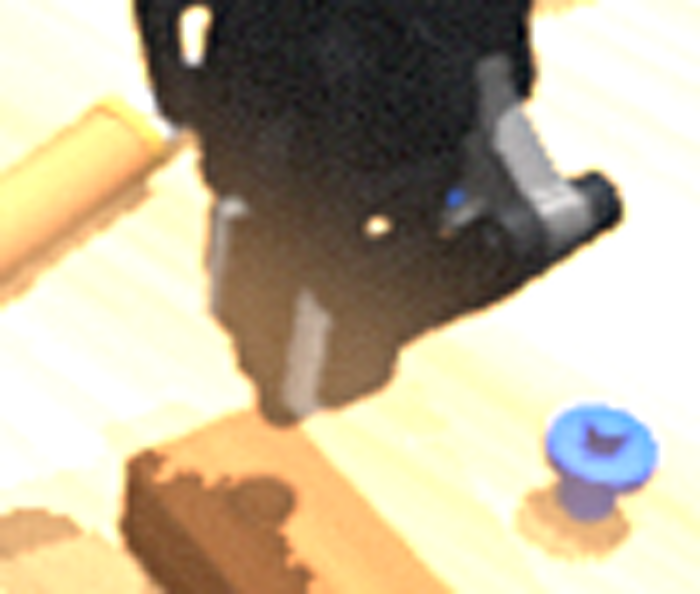

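Request:
play_rows([
  [-10, -15, 19, 0, 0, 0],
  [-15.3, -15, 29.7, 0, 0, 0],
  [-15.4, -10, 29.7, 0, 0, 0],
  [-15.4, -5, 29.7, 0, 0, 0],
  [-15.4, 0, 29.7, 0, 0, 0],
  [-15.4, 0, 29.7, 0, 0, 0],
  [-15.4, 0, 29.7, 0, 0, 0],
  [-15.4, 0, 29.7, 0, 0, 0],
  [-15.4, 0, 29.7, 0, 0, 0],
  [-15.2, 0, 29.5, 0, 0, 0],
])

```text
time_s: 7.65
position: [0.4619, 0.2038, 0.1471]
ee_rot: [-1.571, 0.001, -0.265]
force: [-0.0, -1.1, -0.8]
grip_width: 0.021
```

Request:
play_rows([
  [0, 0, 0, 0, -8.4, 0],
  [0, 0, 0, 0, -8.4, 0],
  [0, 0, 0, 0, -8.4, 0],
  [0, 0, 0, 0, -8.4, 0],
  [0, 0, 0, 0, -8.4, 0],
  [0, 0, 0, 0, -8.4, 0],
  [0, 0, 0, 0, -8.4, 0],
  [0, 0, 0, 0, 0, 0],
  [0, 0, 0, 0, 0, 0],
])

```text
time_s: 8.55
position: [0.4625, 0.2026, 0.1472]
ee_rot: [-1.57, 0.001, 0.757]
force: [-0.8, -0.6, -0.8]
grip_width: 0.021
```

Run:
```python
from h import *
from cell import readout
im=viewer.snapshot("side")
s=readout.read_state();print(s["position"].round(4),s["ee_rot"].round(3),s["force"].round(1),s["grip_width"])
c=np.clip(im[80:200,170:310].astype(float)*1.5,0,255).astype(np.uint8)
cv2.imwrite("pics/s7.png",cv2.resize(c,None,fx=5,fy=5,interpolation=cv2.INTER_CUBIC))
cv2.imwrite("pics/t7.png",viewer.snapshot("top"))
```

```text
[0.4626 0.2026 0.1473] [-1.57e+00  1.00e-03  7.58e-01] [ 0.   0.9 -0.8] 0.02101788309682164
```

View pics/s7.png

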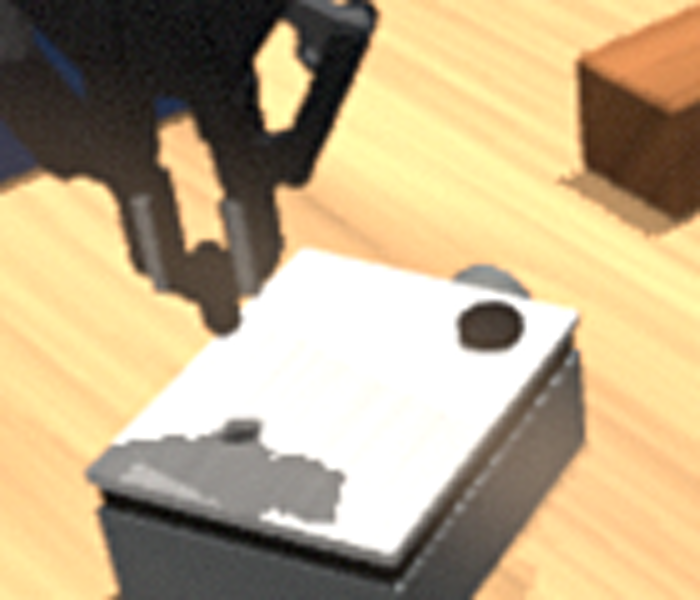

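View pics/t7.png

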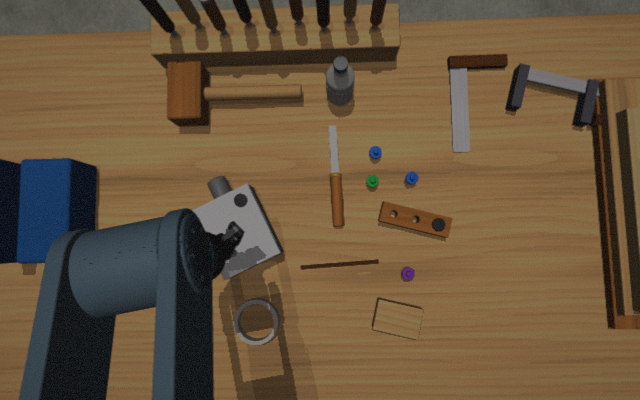

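Run:
```python
from h import *
im=viewer.snapshot("side"); cv2.imwrite("pics/raw8.png",im)
c=np.clip(im[110:170,185:245].astype(float)*2.2,0,255).astype(np.uint8)
cv2.imwrite("pics/s8.png",cv2.resize(c,None,fx=10,fy=10,interpolation=cv2.INTER_CUBIC))
o=[.4626,.2026]
for z in(.125,.131,.1325,.1255,.1185,.108,.1005): print(z,((proj("side",[*o,z])[0]-[185,110]+.5)*10).round())
```

```text
0.125 [271. 263.]
0.131 [264. 233.]
0.1325 [263. 225.]
0.1255 [270. 261.]
0.1185 [278. 296.]
0.108 [289. 347.]
0.1005 [296. 383.]
```

View pics/s8.png

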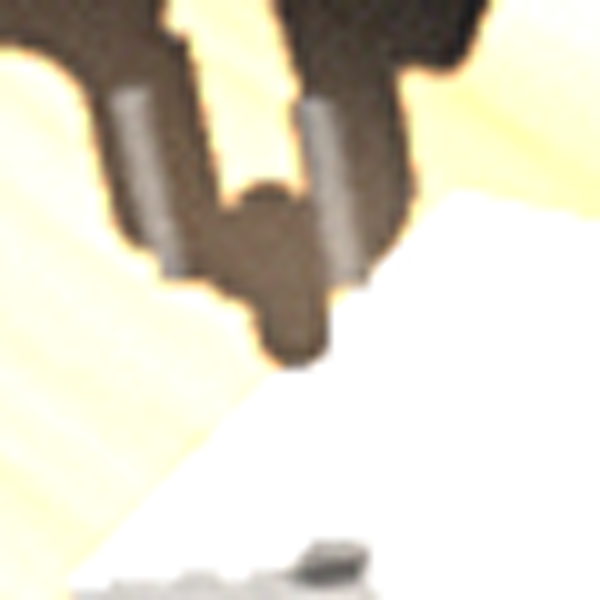

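```bash
cat >> h.py <<'E'
def overlay(im,o,zu,box,k,fn,tilt=(0,0),gain=1.5):
    """o: collar underside xy; tilt: rotation vector xy (rad)"""
    x,y,w,h=box
    c=np.clip(im[y:y+h,x:x+w].astype(float)*gain,0,255).astype(np.uint8)
    c=cv2.resize(c,None,fx=k,fy=k,interpolation=cv2.INTER_CUBIC)
    R=cv2.Rodrigues(np.array([tilt[0],tilt[1],0.]))[0]
    a=np.linspace(0,2*np.pi,60)
    for r,z,col in((.005,.015,(0,0,255)),(.005,.007,(0,0,255)),(.013,.007,(0,200,0)),(.013,0,(255,0,0)),(.007,0,(255,0,255)),(.007,-.013,(255,0,255)),(.005,-.018,(255,0,255))):
        q=np.c_[r*np.cos(a),r*np.sin(a),z+0*a]@R.T+[o[0],o[1],zu]
        p=((proj("side",q)-[x,y]+.5)*k).round().astype(np.int32); cv2.polylines(c,[p.reshape(-1,1,2)],True,col,1)
    cv2.imwrite(fn,c)
E
python3 - <<'E'
from h import *
im=cv2.imread("pics/raw8.png")
overlay(im,(.4626,.2026),.1241,(190,115,45,45),13,"pics/o1.png",gain=3)
t=cv2.imread("pics/t7.png"); cv2.imwrite("pics/t7c.png",cv2.resize(np.clip(t[210:290,190:290]*1.0*2,0,255).astype(np.uint8),None,fx=7,fy=7,interpolation=cv2.INTER_CUBIC))
E
```

```text
(no output)
```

View pics/o1.png

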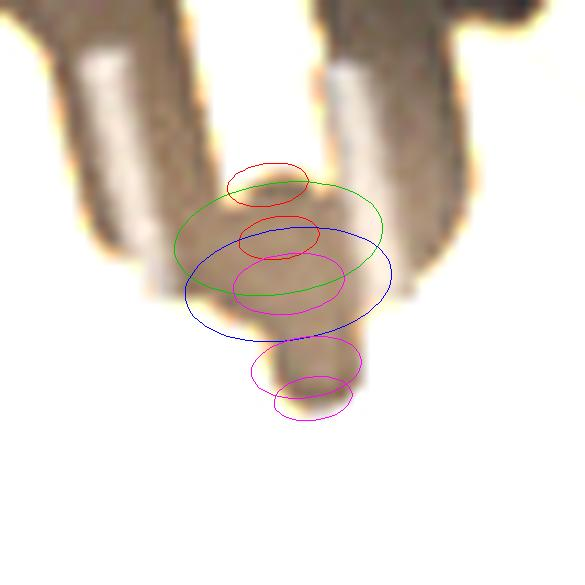

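View pics/t7c.png

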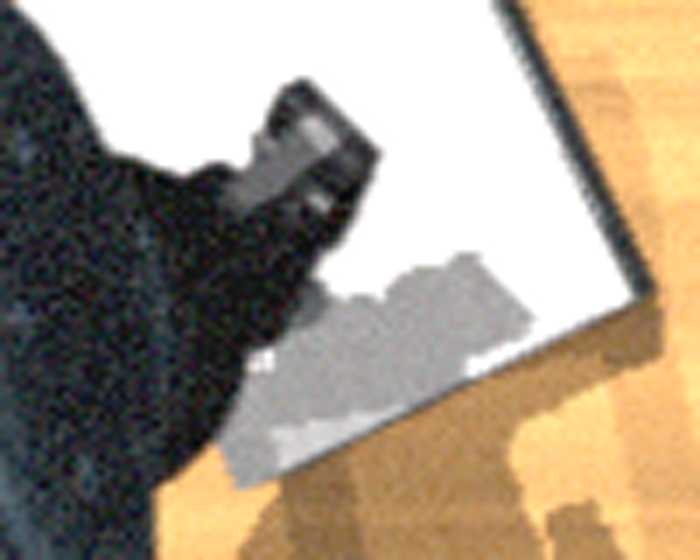

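Run:
```python
from h import *
im=cv2.imread("pics/raw8.png")
r=np.array([.706,-.708])*.0014
overlay(im,np.array((.4626,.2026))+r,.1241,(190,115,45,45),13,"pics/o1.png",gain=1.0)
```

```text
(no output)
```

View pics/o1.png

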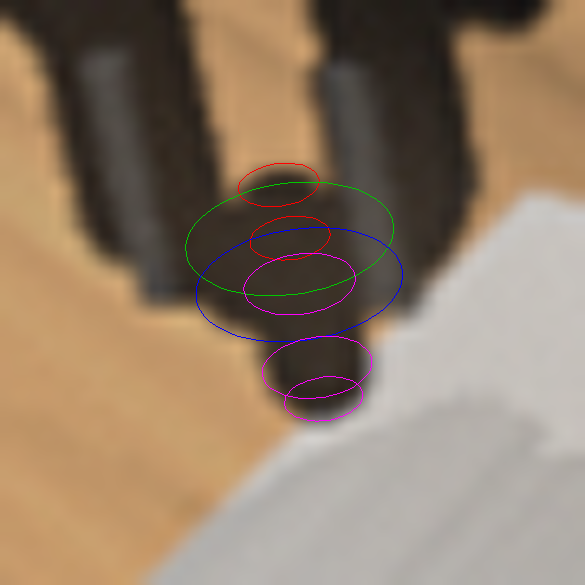

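Request:
play_rows([
  [0, 10, 1.4, 0, 0, 0],
  [0, 10, 0, 0, 0, 0],
  [0, 10, 0, 0, 0, 0],
  [0, 7, 0, 0, 0, 0],
  [0, 3, 0, 0, 0, 0],
  [0, 0, 0, 0, 0, 0],
  [0, 0, 0, 0, 0, 0],
])

```text
time_s: 9.4
position: [0.4621, 0.2037, 0.1078]
ee_rot: [-1.571, -0.0, 0.761]
force: [-0.1, -0.5, 0.0]
grip_width: 0.021
```

Run:
```python
from h import *
from cell import readout
im=viewer.snapshot("side"); cv2.imwrite("pics/raw9.png",im)
s=readout.read_state();print(s["position"].round(4),s["ee_rot"].round(3),s["force"].round(1),s["grip_width"])
overlay(im,(.4623,.2025),s["position"][2]-.0232,(190,125,55,55),11,"pics/o2.png",gain=1.3)
```

```text
[0.4623 0.2037 0.108 ] [-1.571e+00 -1.000e-03  7.610e-01] [-0.4  0.4 -0.4] 0.021394523278033928
```

View pics/o2.png

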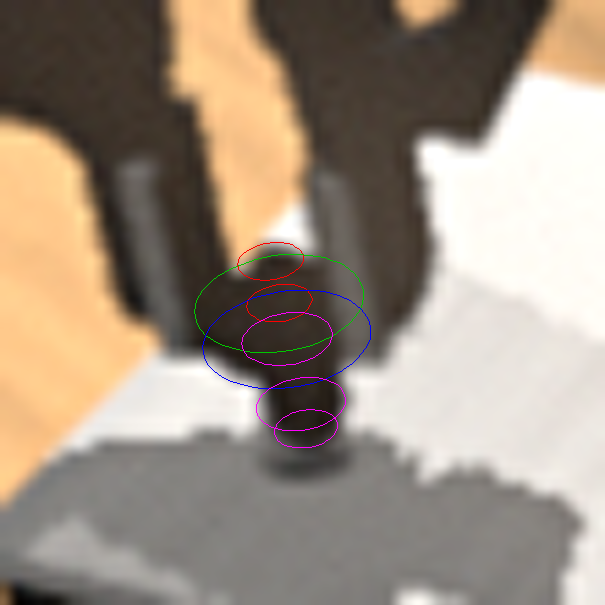

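Request:
play_rows([
  [0, 3, 0.4, 0, 0, 0],
  [0, 3, 0, 0, 0, 0],
  [0, 1, 0, 0, 0, 0],
  [0, 0, 0, 0, 0, 0],
])

```text
time_s: 9.85
position: [0.4614, 0.2039, 0.1004]
ee_rot: [-1.571, 0.0, 0.761]
force: [-0.2, -0.7, -0.6]
grip_width: 0.021
```

Request:
play_rows([
  [0, 1, 0, 0, 0, 0],
  [0, 1, 0, 0, 0, 0],
  [0, 0, 0, 0, 0, 0],
])

```text
time_s: 10.15
position: [0.4615, 0.2039, 0.0986]
ee_rot: [-1.571, 0.0, 0.761]
force: [-0.2, -0.3, 0.7]
grip_width: 0.0211
```

Run:
```python
from h import *
from cell import readout
im=viewer.snapshot("side")
s=readout.read_state();print(s["position"].round(4),s["ee_rot"].round(3),s["force"].round(1),s["grip_width"])
overlay(im,(.4623,.2025),s["position"][2]-.0232,(190,125,55,55),11,"pics/o3.png",gain=1.3)
```

```text
[0.4616 0.2039 0.0986] [-1.571  0.     0.761] [-0.5 -0.5  0.4] 0.020981671432309012
```

View pics/o3.png

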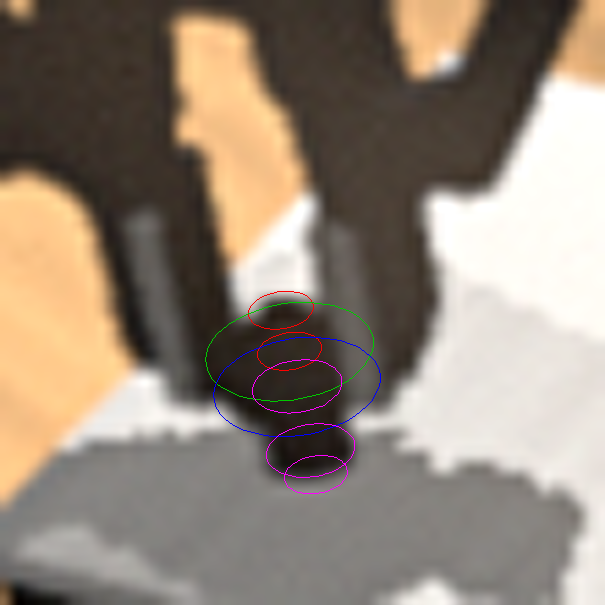

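Request:
play_rows([
  [0, 1, 0, 0, 0, 0],
  [0, 1, 0, 0, 0, 0],
  [0, 0, 0, 0, 0, 0],
])

```text
time_s: 10.5
position: [0.4615, 0.2039, 0.0965]
ee_rot: [-1.571, 0.0, 0.761]
force: [0.0, 0.8, -0.5]
grip_width: 0.021
```

Request:
play_rows([
  [0, 1, 0, 0, 0, 0],
  [0, 1, 0, 0, 0, 0],
  [0, 0, 0, 0, 0, 0],
])

```text
time_s: 10.8
position: [0.4615, 0.2039, 0.0945]
ee_rot: [-1.571, 0.0, 0.761]
force: [0.6, 0.7, -0.1]
grip_width: 0.0211
```

Request:
play_rows([
  [0, 1, 0, 0, 0, 0],
  [0, 1, 0, 0, 0, 0],
  [0, 1, 0, 0, 0, 0],
  [0, 0, 0, 0, 0, 0],
])

```text
time_s: 11.2
position: [0.4615, 0.2039, 0.0915]
ee_rot: [-1.571, 0.0, 0.761]
force: [-0.5, 0.4, -0.4]
grip_width: 0.0208
```

Request:
play_rows([
  [0, 1, 0, 0, 0, 0],
  [0, 1, 0, 0, 0, 0],
  [0, 0, 0, 0, 0, 0],
])

```text
time_s: 11.5
position: [0.4615, 0.2039, 0.0895]
ee_rot: [-1.571, 0.0, 0.761]
force: [1.5, 0.3, -0.7]
grip_width: 0.0209
```

Run:
```python
from h import *
from cell import readout
im=viewer.snapshot("side")
s=readout.read_state();print(s["position"].round(4),s["ee_rot"].round(3),s["force"].round(1),s["grip_width"])
overlay(im,(.4623,.2025),s["position"][2]-.0232,(190,125,55,55),11,"pics/o4.png",gain=1.3)
```

```text
[0.4615 0.2039 0.0896] [-1.571  0.     0.761] [ 0.  -0.3 -0.5] 0.020970800971415182
```

View pics/o4.png

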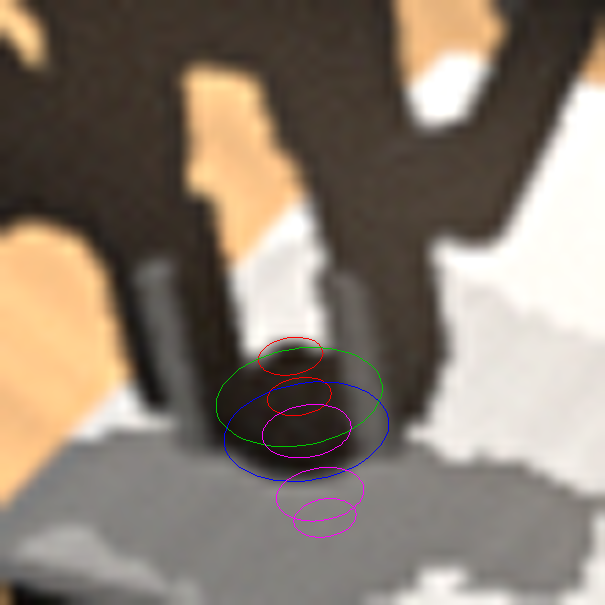

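Request:
play_rows([
  [0, 1, 0, 0, 0, 0],
  [0, 1, 0, 0, 0, 0],
  [0, 0.7, 0, 0, 0, 0],
  [0, 0, 0, 0, 0, 0],
])

```text
time_s: 11.95
position: [0.4615, 0.2039, 0.0868]
ee_rot: [-1.571, 0.0, 0.761]
force: [-0.2, 0.2, -0.8]
grip_width: 0.0205
```

Request:
play_rows([
  [0, 0.7, 0, 0, 0, 0],
  [0, 0.5, 0, 0, 0, 0],
  [0, 0, 0, 0, 0, 0],
])

```text
time_s: 12.25
position: [0.4616, 0.2039, 0.0857]
ee_rot: [-1.571, 0.0, 0.761]
force: [-0.4, 0.0, 0.1]
grip_width: 0.021
```

Request:
play_rows([
  [0, 0.7, 0, 0, 0, 0],
  [0, 0, 0, 0, 0, 0],
])

```text
time_s: 12.45
position: [0.4617, 0.204, 0.0852]
ee_rot: [-1.571, -0.0, 0.761]
force: [-0.9, 0.3, 0.6]
grip_width: 0.0209
```

Request:
play_rows([
  [0, 0.7, 0, 0, 0, 0],
  [0, 0, 0, 0, 0, 0],
])

```text
time_s: 12.65
position: [0.4617, 0.204, 0.0845]
ee_rot: [-1.571, -0.0, 0.761]
force: [-0.1, -0.8, 0.8]
grip_width: 0.0209
```

Request:
play_rows([
  [0, 0.8, 0, 0, 0, 0],
  [0, 0, 0, 0, 0, 0],
])

```text
time_s: 12.85
position: [0.4618, 0.204, 0.0838]
ee_rot: [-1.571, -0.0, 0.761]
force: [-1.4, 0.1, 4.3]
grip_width: 0.0208
```

Request:
play_rows([
  [0, 0.8, 0, 0, 0, 0],
  [0, 0, 0, 0, 0, 0],
])

```text
time_s: 13.05
position: [0.4618, 0.204, 0.0831]
ee_rot: [-1.571, -0.0, 0.761]
force: [-1.5, -0.6, 7.1]
grip_width: 0.0207
```

Run:
```python
from h import *
from cell import readout
im=viewer.snapshot("side")
s=readout.read_state();print(s["position"].round(4),s["ee_rot"].round(3),s["force"].round(1),s["grip_width"])
overlay(im,(.4623,.2025),s["position"][2]-.0232,(190,125,55,55),11,"pics/o5.png",gain=1.3)
```

```text
[0.4618 0.204  0.0831] [-1.571 -0.     0.761] [-2.3 -0.5  6.4] 0.0211098913266491
```

View pics/o5.png

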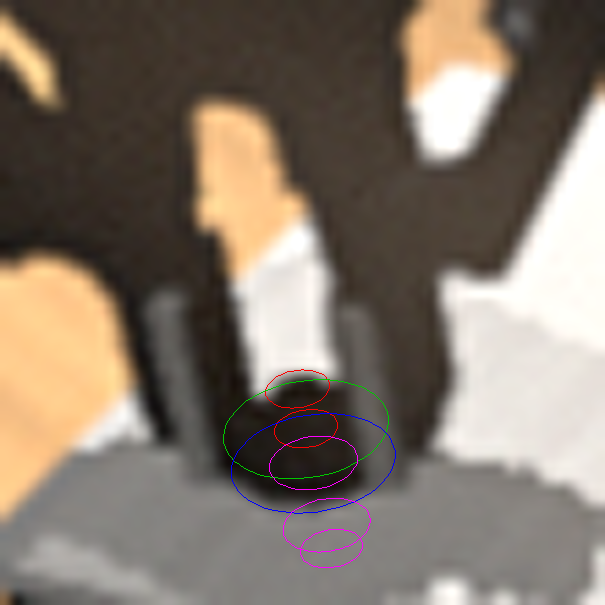

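Request:
play_rows([
  [0, -1.2, 0, 0, 0, 0],
  [0, 0, 0, 0, 0, 0],
])

```text
time_s: 13.3
position: [0.4618, 0.204, 0.0842]
ee_rot: [-1.571, -0.0, 0.762]
force: [-1.2, 0.9, 3.7]
grip_width: 0.0212
```

Request:
play_rows([
  [0, 0, 0, 0, 0, 0],
  [0, 0, 0, 0, 0, 0],
  [0, 0, 0, 0, 0, 0],
  [0, 0, 0, 0, 0, 0],
], hand=50)

```text
time_s: 13.7
position: [0.4614, 0.2039, 0.0837]
ee_rot: [-1.571, 0.0, 0.761]
force: [-0.9, 0.8, -0.3]
grip_width: 0.0426
```

Request:
play_rows([
  [0, -8, 0, 0, 0, 0],
  [0, -12, 0, 0, 0, 0],
  [0, -15, 0, 0, 0, 0],
  [0, -15, 0, 0, 0, 0],
  [0, 0, 0, 0, 0, 0],
  [0, 0, 0, 0, 0, 0],
])

```text
time_s: 14.3
position: [0.4621, 0.204, 0.1347]
ee_rot: [-1.572, -0.001, 0.761]
force: [0.0, -1.0, -0.5]
grip_width: 0.0429
```

Run:
```python
from h import *
from cell import readout
im=viewer.snapshot("side"); cv2.imwrite("pics/raw10.png",im)
s=readout.read_state();print(s["position"].round(4),s["ee_rot"].round(3),s["force"].round(1),s["grip_width"])
overlay(im,(.4623,.2025),.062,(190,125,55,55),11,"pics/o6.png",gain=1.5)
cv2.imwrite("pics/s10.png",cv2.resize(im[70:220,160:310],None,fx=4,fy=4,interpolation=cv2.INTER_CUBIC))
```

```text
[0.4615 0.2039 0.134 ] [-1.571 -0.     0.761] [-0.1  0.9  0. ] 0.042791440012165234
```

View pics/o6.png

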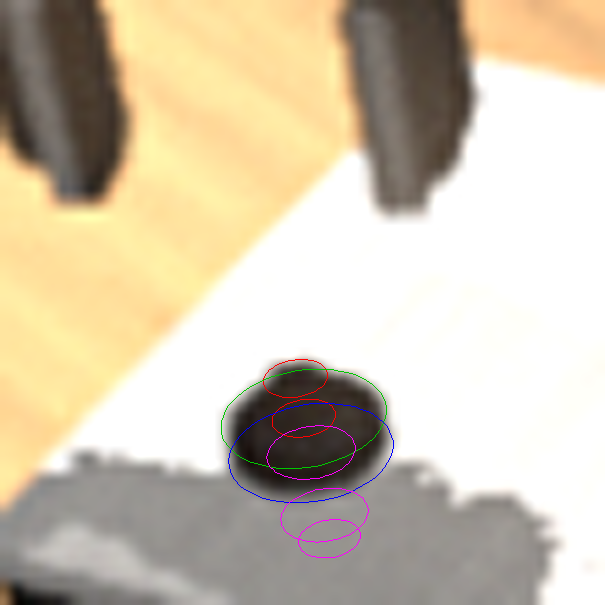

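View pics/s10.png

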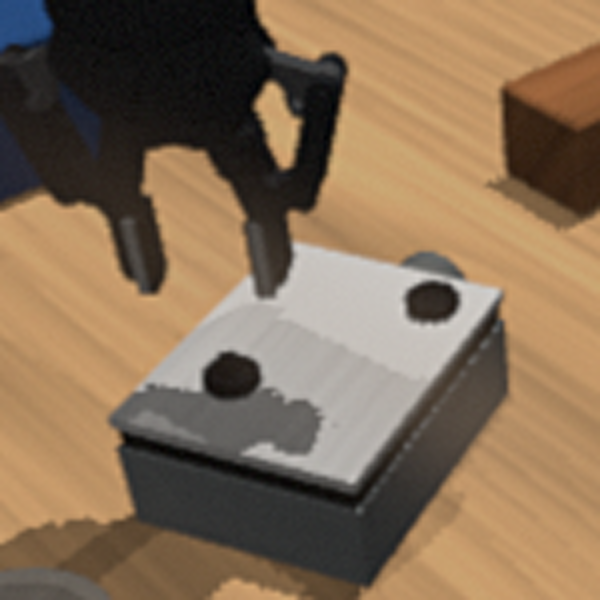

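Rivet seated, pin still up (pin top at (217,158) in the side view). Next: shut the jaws and press the pin.

Request:
play_rows([
  [0, 3, 0, 0, 0, 0],
  [0, 0, 0, 0, 0, 0],
  [0, 0, 0, 0, 0, 0],
  [0, 0, 0, 0, 0, 0],
  [0, 0, 0, 0, 0, 0],
  [0, 0, 0, 0, 0, 0],
], hand=0)

```text
time_s: 14.95
position: [0.4616, 0.204, 0.131]
ee_rot: [-1.571, -0.0, 0.761]
force: [0.2, 0.6, -0.0]
grip_width: -0.0006
```

Request:
play_rows([
  [0, 8, 0, 0, 0, 0],
  [0, 8, 0, 0, 0, 0],
  [0, 5, 0, 0, 0, 0],
  [0, 2, 0, 0, 0, 0],
  [0, 0, 0, 0, 0, 0],
  [0, 0, 0, 0, 0, 0],
])

```text
time_s: 15.55
position: [0.4617, 0.2039, 0.108]
ee_rot: [-1.571, -0.0, 0.761]
force: [-0.7, 0.5, 0.1]
grip_width: -0.0001
```

Run:
```python
from h import *
from cell import readout
im=viewer.snapshot("side"); cv2.imwrite("pics/raw11.png",im)
s=readout.read_state();print(s["position"].round(4),s["ee_rot"].round(3),s["force"].round(1),s["grip_width"])
overlay(im,(.4623,.2025),.062,(190,115,55,55),11,"pics/o7.png",gain=1.3)
```

```text
[0.4618 0.204  0.1082] [-1.571 -0.     0.761] [-0.1  0.9 -0.4] -2.1514964055371314e-05
```

View pics/o7.png

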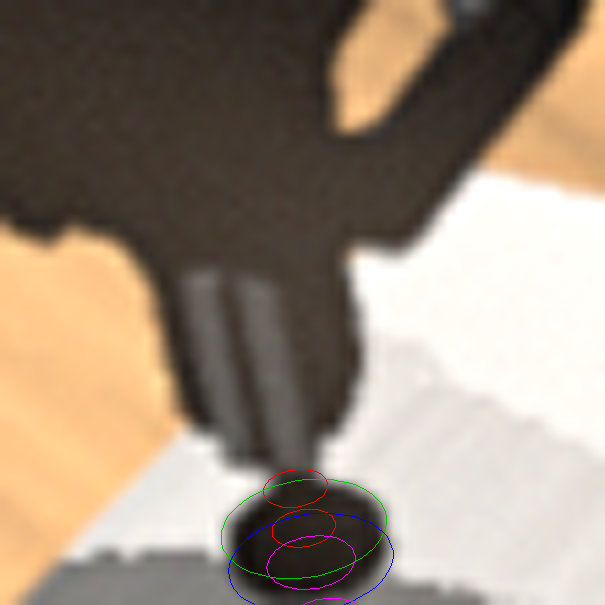

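Request:
play_rows([
  [0, 2, 0, 0, 0, 0],
  [0, 2, 0, 0, 0, 0],
  [0, 2, 0, 0, 0, 0],
  [0, 0, 0, 0, 0, 0],
])

```text
time_s: 16.0
position: [0.4613, 0.2039, 0.1016]
ee_rot: [-1.57, 0.001, 0.761]
force: [0.1, -0.6, -0.5]
grip_width: -0.0
```

Request:
play_rows([
  [0, 1, 0, 0, 0, 0],
  [0, 0, 0, 0, 0, 0],
])

```text
time_s: 16.2
position: [0.4615, 0.2039, 0.1009]
ee_rot: [-1.571, 0.0, 0.761]
force: [0.4, 0.5, -1.0]
grip_width: -0.0002
```

Request:
play_rows([
  [0, 1, 0, 0, 0, 0],
  [0, 0, 0, 0, 0, 0],
])

```text
time_s: 16.4
position: [0.4616, 0.2039, 0.0999]
ee_rot: [-1.571, 0.0, 0.761]
force: [0.6, -0.6, -1.2]
grip_width: -0.0001
```

Request:
play_rows([
  [0, 1, 0, 0, 0, 0],
  [0, 0, 0, 0, 0, 0],
])

```text
time_s: 16.6
position: [0.4617, 0.204, 0.099]
ee_rot: [-1.571, -0.0, 0.761]
force: [-0.5, 0.5, 0.6]
grip_width: -0.0001
```

Request:
play_rows([
  [0, 1, 0, 0, 0, 0],
  [0, 0, 0, 0, 0, 0],
])

```text
time_s: 16.8
position: [0.4618, 0.204, 0.0982]
ee_rot: [-1.571, -0.0, 0.761]
force: [-0.8, -0.1, 3.7]
grip_width: -0.0
```

Request:
play_rows([
  [0, 1, 0, 0, 0, 0],
  [0, 0, 0, 0, 0, 0],
])

```text
time_s: 17.0
position: [0.4618, 0.204, 0.0972]
ee_rot: [-1.571, -0.0, 0.761]
force: [-0.9, -0.4, 6.1]
grip_width: -0.0004
```

Request:
play_rows([
  [0, 1, 0, 0, 0, 0],
  [0, 0, 0, 0, 0, 0],
])

```text
time_s: 17.2
position: [0.4618, 0.204, 0.0964]
ee_rot: [-1.571, -0.0, 0.762]
force: [-2.5, -1.4, 7.9]
grip_width: 0.0003
```

Request:
play_rows([
  [0, 0.8, 0, 0, 0, 0],
  [0, 0, 0, 0, 0, 0],
])

```text
time_s: 17.4
position: [0.4618, 0.204, 0.0958]
ee_rot: [-1.571, -0.0, 0.762]
force: [-2.4, -1.6, 9.0]
grip_width: -0.0002
```

Request:
play_rows([
  [0, 0.8, 0, 0, 0, 0],
  [0, 0, 0, 0, 0, 0],
])

```text
time_s: 17.6
position: [0.4618, 0.204, 0.095]
ee_rot: [-1.571, -0.0, 0.762]
force: [-2.3, -1.7, 8.3]
grip_width: 0.0002
```

Request:
play_rows([
  [0, 0.8, 0, 0, 0, 0],
  [0, 0, 0, 0, 0, 0],
])

```text
time_s: 17.8
position: [0.4618, 0.204, 0.0942]
ee_rot: [-1.571, -0.0, 0.762]
force: [-3.9, -0.3, 9.9]
grip_width: -0.0002
```

Request:
play_rows([
  [0, 0.8, 0, 0, 0, 0],
  [0, 0.4, 0, 0, 0, 0],
  [0, 0, 0, 0, 0, 0],
])

```text
time_s: 18.1
position: [0.4618, 0.204, 0.093]
ee_rot: [-1.571, -0.0, 0.762]
force: [-2.9, -0.5, 8.1]
grip_width: 0.0
```

Request:
play_rows([
  [0, 0.8, 0, 0, 0, 0],
  [0, 0.4, 0, 0, 0, 0],
  [0, 0, 0, 0, 0, 0],
])

```text
time_s: 18.4
position: [0.4619, 0.204, 0.0919]
ee_rot: [-1.571, -0.0, 0.762]
force: [-2.5, -1.3, 8.6]
grip_width: -0.0002
```

Request:
play_rows([
  [0, 0.8, 0, 0, 0, 0],
  [0, 0.4, 0, 0, 0, 0],
  [0, 0, 0, 0, 0, 0],
])

```text
time_s: 18.7
position: [0.4618, 0.204, 0.0907]
ee_rot: [-1.571, -0.0, 0.762]
force: [-2.1, -0.2, 9.2]
grip_width: 0.0003
```

Request:
play_rows([
  [0, 0.8, 0, 0, 0, 0],
  [0, 0, 0, 0, 0, 0],
])

```text
time_s: 18.9
position: [0.4618, 0.204, 0.0898]
ee_rot: [-1.571, -0.0, 0.762]
force: [-2.8, 0.2, 9.3]
grip_width: -0.0001
```

Request:
play_rows([
  [0, 0.7, 0, 0, 0, 0],
  [0, 0, 0, 0, 0, 0],
])

```text
time_s: 19.1
position: [0.4618, 0.204, 0.0891]
ee_rot: [-1.571, -0.0, 0.762]
force: [-3.2, -0.7, 9.2]
grip_width: -0.0003
```

Request:
play_rows([
  [0, 0.6, 0, 0, 0, 0],
  [0, 0, 0, 0, 0, 0],
])

```text
time_s: 19.3
position: [0.4618, 0.204, 0.0885]
ee_rot: [-1.571, -0.0, 0.762]
force: [-2.6, -2.0, 8.9]
grip_width: 0.0001
```

Request:
play_rows([
  [0, 0.5, 0, 0, 0, 0],
  [0, 0, 0, 0, 0, 0],
])

```text
time_s: 19.5
position: [0.4618, 0.204, 0.0881]
ee_rot: [-1.571, -0.0, 0.762]
force: [-3.0, -0.7, 8.4]
grip_width: 0.0004
```

Request:
play_rows([
  [0, 0.5, 0, 0, 0, 0],
  [0, 0, 0, 0, 0, 0],
])

```text
time_s: 19.7
position: [0.4618, 0.204, 0.0876]
ee_rot: [-1.571, -0.0, 0.762]
force: [-3.6, -0.5, 8.4]
grip_width: 0.0
```

Request:
play_rows([
  [0, 0.5, 0, 0, 0, 0],
  [0, 0, 0, 0, 0, 0],
])

```text
time_s: 19.9
position: [0.4618, 0.204, 0.0872]
ee_rot: [-1.571, -0.0, 0.762]
force: [-3.7, -1.1, 10.4]
grip_width: 0.0001
```

Request:
play_rows([
  [0, 0.4, 0, 0, 0, 0],
  [0, 0, 0, 0, 0, 0],
])

```text
time_s: 20.1
position: [0.4618, 0.204, 0.0869]
ee_rot: [-1.571, -0.0, 0.762]
force: [-3.6, -1.3, 12.0]
grip_width: 0.0002
```

Request:
play_rows([
  [0, 0.4, 0, 0, 0, 0],
  [0, 0, 0, 0, 0, 0],
])

```text
time_s: 20.3
position: [0.4618, 0.204, 0.0866]
ee_rot: [-1.571, -0.0, 0.762]
force: [-4.3, -1.9, 12.3]
grip_width: 0.0003
```

Request:
play_rows([
  [0, -2, 0, 0, 0, 0],
  [0, -3, 0, 0, 0, 0],
  [0, -10, 0, 0, 0, 0],
  [0, -20, 0, 0, 0, 0],
  [0, -20, 0, 0, 0, 0],
  [0, -20, 0, 0, 0, 0],
  [0, 0, 0, 0, 0, 0],
  [0, 0, 0, 0, 0, 0],
])

```text
time_s: 21.1
position: [0.4616, 0.204, 0.1607]
ee_rot: [-1.571, -0.001, 0.761]
force: [-1.0, 0.5, -0.4]
grip_width: -0.0001
```

Run:
```python
from h import *
from cell import readout
im=viewer.snapshot("side"); cv2.imwrite("pics/raw12.png",im)
s=readout.read_state();print(s["position"].round(4),s["ee_rot"].round(3),s["force"].round(1),s["grip_width"])
c=np.clip(im[120:200,180:290]*2.,0,255).astype(np.uint8)
cv2.imwrite("pics/s12.png",cv2.resize(c,None,fx=7,fy=7,interpolation=cv2.INTER_CUBIC))
```

```text
[0.4611 0.2038 0.1599] [-1.57e+00  1.00e-03  7.61e-01] [-0.1  0.4 -0.6] -5.722789605810115e-05
```

View pics/s12.png

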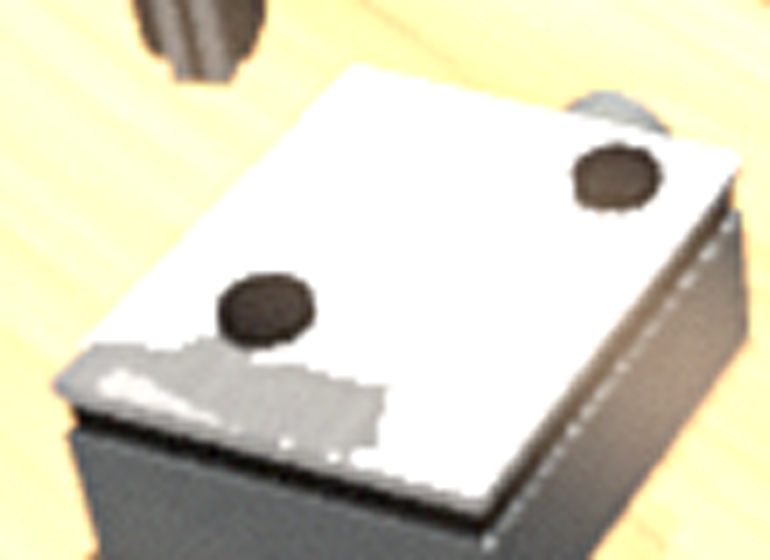

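Request:
play_rows([
  [0, -15, 0, 0, 0, 0],
  [17, -15, 18, 0, 0, 0],
  [17, -15, 18, 0, 0, 0],
  [17, -15, 18, 0, 0, 0],
  [17, -15, 18, 0, 0, 0],
  [17, -10, 18, 0, 0, 0],
  [17, 0, 18, 0, 0, 0],
  [17, 0, 18, 0, 0, 0],
  [17, 0, 18, 0, 0, 0],
  [0, 0, 0, 0, 0, 0],
], hand=60)

```text
time_s: 22.15
position: [0.4596, 0.404, 0.2436]
ee_rot: [-1.569, 0.002, 0.764]
force: [-0.2, -0.5, -0.8]
grip_width: 0.0515
```

Run:
```python
from h import *
im=viewer.snapshot("side"); t=viewer.snapshot("top")
f=lambda im,x,y,w,h,k:cv2.resize(np.clip(im[y:y+h,x:x+w]*1.5,0,255).astype(np.uint8),None,fx=k,fy=k,interpolation=cv2.INTER_CUBIC)
cv2.imwrite("pics/s13.png",np.vstack([f(im,160,100,160,110,5)]))
cv2.imwrite("pics/t13.png",t)
```

```text
(no output)
```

View pics/s13.png

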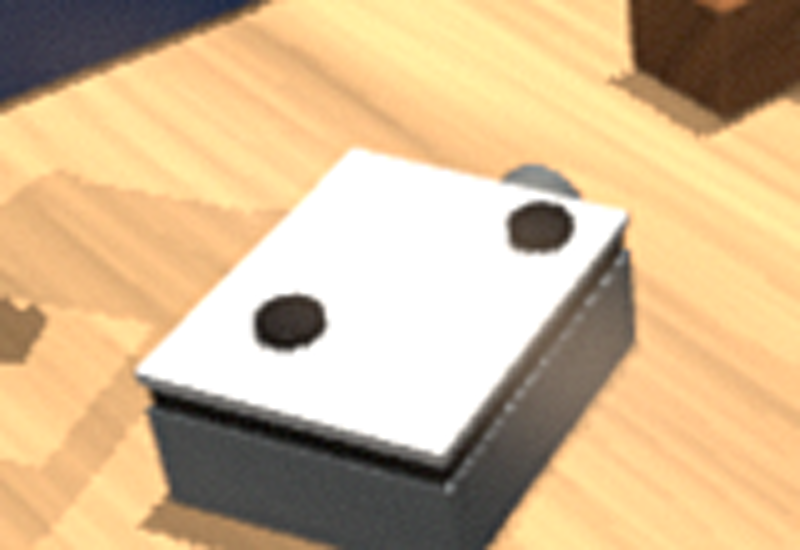

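View pics/t13.png

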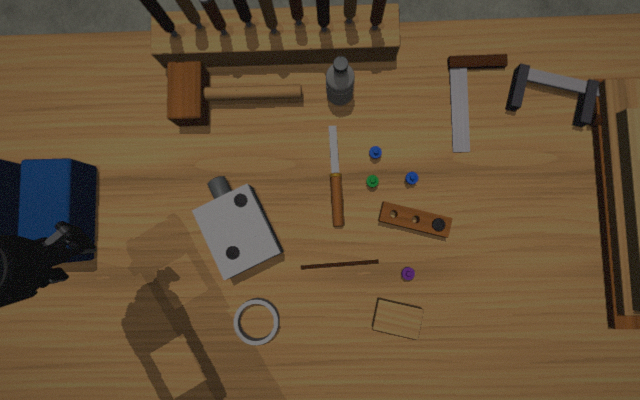

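The rivet sits flat and flush at (232,253) in the top view. The spent rivet is still in the stand at (438,225), and the chisel and pencil haven't moved. The arm is clear with no load on it, so I'm handing in.

```bash
python3 -c "
from cell import workorder; print(workorder.job_done())"
```

```text
the job is handed in; nothing more can be done
None
```

I took the fresh rivet from the stand and seated its collar on the cover in the empty hole with the pin still up. I let go, then pushed the pin down with the shut jaws and backed away. I handed the job in at about 22 s of the 45 s allowed.

- **Forces on the cover:** the highest vertical force I read at the end of any move was about 7 N while seating and 12.3 N while pressing the pin, against the 18 N limit. I only saw the force between moves, so a short peak in between would not show.
- **Pin:** it slid about 9 mm at a steady 8–10 N. The force then climbed at the gasket's own stiffness of about 4 N/mm, which fits the pin being at its stop.
- **Last pictures:** the rivet lies flat and flush, looking like the fitted one. The spent rivet is still in the stand, and the chisel, pencil and look-alikes have not moved. The gripper is empty and touching nothing.

**Readings that disagreed:**
- The jaws read 21 mm while holding the 26 mm collar, probably an offset in the width reading at the tips.
- The side camera and the robot's own position differed by 1–3 mm. I corrected this from the pictures, and the rivet went in with almost no side force.

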